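# Move a snap-fit cover between two terminal boxes

## Robot

A 6-joint arm with a two-finger parallel gripper is mounted at the origin on a cart in front of the work surface, level with it; the furniture and walls round the work are solid. World frame = base frame: x ahead of the robot, y to its left, z up, the work surface at z = 0. Lengths are in m, angles in degrees, forces in N, time in s.
With the tool pointing down it reaches from about 0.4 to 0.825 m from the base axis. Payload 7 kg.
Tool frame: the origin (TCP) lies midway between the tips of the shut fingers; the grasp point (between the pads) lies r.grasp_offset behind it (r.grasp_offset is the distance from the TCP to the grasp point, in m); z points along the fingers, y is the direction in which the jaws open and shut (so a half turn about z gives the same grasp; the last joint's range is limited). The gripper opens to 88 mm and grips with 3 to 60 N. Pads are 19 mm wide; open, the fingers measure 130 mm over their backs; the gripper's body (78 mm by 193 mm) begins 47 mm behind the grasp point.
Start: joints at [80.449, 20.546, 0.682, 0, -70.136, -16.507], TCP at [0.297, 0.606, 0.191] pointing down, gripper open.
Joint ranges: [-176.03, 176.03], [-82.01, 121.73], [-58.28, 71.71], [-173.87, 95.51], [-174.79, -0.11], [-173.66, 173.66]. Speed limits (degrees/s): [136.94, 136.94, 172.46, 180, 180, 180].

## Interface

Orientations are given as [roll, pitch, yaw] about the fixed x, y, z axes, in that order (R = Rz(yaw) Ry(pitch) Rx(roll)).
In Python, from plant import status, imaging, r gives the robot as it stands.
- The arm moves only by the tool apply_moves, never from a script. Its argument "moves" is a list of rows, each a list of 6 numbers: the shift along the tool's x, y, z in units of 200 mm (1.0 is 200 mm), then the turn, a rotation vector about the tool's x, y, z in units of 90 degrees (1.0 is 90 degrees). In form: [[tx, ty, tz, rx, ry, rz], ...]. A call has 1 to 12 rows; each row is the pose to reach, as a shift and turn from the pose measured when the call began, along the tool's axes at that moment; what a row does not reach only later rows make up. A row lasts 1/8 s, in which the tool goes at most 62.5 mm and 10.7 degrees, less where a joint would pass 70% of its speed; a pose out of reach is approached as far as the arm can. A call with a number of a shift or a turn outside -1 to 1 is refused whole. A call with a gripper value outside its range is refused whole. "hand" is the closure, from -1 (fully open) to 1 (shut), set as the call begins (left out, the last holds). The fingers move at their own pace and stop on an object; "grip_force" is the grip in N (left out, the last holds). Time passes only in rows, so rows that repeat a pose let the fingers close. It gives the time, the measured TCP pose, the force and the opening at its end, in the units of the state.
- status.get_state(): the state, without advancing time (a new reading comes with each control period).
- imaging.capture(name): name is "scene" or "side" or "wrist"; returns (picture, depth): 400x640x3 uint8, blue, green, red; 400x640 float32, m along the optical axis (not along the pixel's ray), 0 where there is no reading.
- imaging.camera_info(name): a dict with "fx", "fy", "cx", "cy" (pixels), "T" (4x4, takes a point from camera to world coordinates). Camera axes: x right, y up, looking along -z (the intrinsics and any distortion apply to the point x, -y, -z); pixel columns grow to the right and rows downward; lengths in m; the calibration is good to about 2 mm. The wrist camera is an equidistant fisheye: a pixel r from the principal point sees the ray r / f radians off the axis. A picture is of the moment at which its call begins: read the wrist's pose just before it. camera_info takes no time and is no camera call; for the wrist camera it gives the pose at the moment of the call.
- r.close_job(): hands the job in, once; it reports no verdict.
The state is a dict: "time_s": time; "joints": joint angles; "qd": joint speeds; "joint_torque": joint torques, N m; "tcp_pos": TCP position; "eef_rot": TCP orientation; "contact_force": force on the tool from outside, world axes, zero at the start; "moment": the same for the moment, N m; "gripper_width": finger opening in m.
Only numpy, scipy, OpenCV 4.12 (cv2) and the standard library are available. Lean on these libraries where they do the work, as an engineer would, in place of code of your own. Each camera call takes 0.05 s, during which the arm holds its last target.

## Task

Squeeze the two opposing tabs of the snap-fit cover together, lift the cover off the terminal box it is on, put it into the open terminal box, and press it down until it is fully home and both tabs have snapped out and hold it. Work gently: never wrench the cover or jam it down, feel for the opening of the box instead; and leave the other things on the bench where they are.

Things in the scene. Friction and masses are not known exactly. Their poses are not given: they have to be found in the camera images.
- cover: Grey plastic snap-fit cover, 0.13 kg: plate 76 (x) x 96 (y) x 4 mm with two upright ribbed tabs face to face at the middle of its long sides (+x, -x). Origin: centre of the plate's underside, z up; same after a half turn. Latched on box_a at the start by a hook under each tab; both tabs must be pressed in to lift it. Carry it by the squeezed tabs. More than 60 N against a box breaks it.
- cover_grip (a point): Point midway between the two tabs, 20 mm above the cover's origin. Each tab is 26 mm wide (along y), 4 mm thick, and reaches 30 mm above the plate (34 mm above the origin); their outer faces are 55.6 mm apart at rest, 46.6 mm squeezed.
- cover_plug (a point): Centre of the plug's foot, 16 mm below the cover's origin. The plug (two blocks under the plate) measures 55.6 mm (x) by 81.6 mm (y); its lowest 3 mm taper by 1.5 mm a side in x, not in y. It has 1.2 mm play a side in a box's opening.
- tab_p (a joint): Tab on the cover's +x side: 0 = sprung fully out, 0.0045 m = fully pressed in (1.5 to 3.75 N, and a little friction). Its outward hook, 4.2 mm long, ramped underneath, flat top 7 mm below the cover's origin, catches under the box's lip; free when the tab is in by more than about 3.5 mm.
- tab_n (a joint): Tab on the cover's -x side: 0 = sprung fully out, 0.0045 m = fully pressed in; hook and springs as tab_p.
- box_a: Fixed dark steel foot plate 76 x 162 (y) x 5 mm, origin at the centre of its underside, of the terminal box that bears the cover at the start: on it, centred, a grey plastic box 76 (x) x 96 (y) x 40 mm, rim 45 mm above the origin, opening 58 (x) x 84 (y) mm, lip 4 mm thick along both long sides. A sprung plate inside pushes the cover up. Latched, the cover's origin is 48 mm above this one.
- box_b: Foot plate of the second, open terminal box; same make and size as box_a, fixed. But its plastic box, screwed on through slotted ears, stands anywhere from -8 to +8 mm along this plate's y: NOT in the measured pose, must be felt or seen. It does not shift when touched. If the plug is off the opening it rests on an end rim, cover's origin 61 mm above this one; slid along y it drops in.
- box_b_seat (a point): Point 48 mm above box_b's origin: height of the cover's origin when latched. The sprung plate meets the plug 5 mm above this height (3 N; 10 N at this height); the hard stop is 3 mm below it (14 N; plate on the rim). Once the tabs are let go the plate mostly lifts the cover 4 to 9 mm above this height before the hooks catch; then pressing the cover's plate down at its middle, to below this height (15 to 25 N), snaps it in.
- gauge_block: Loose bystander: plain steel block 30 x 40 x 50 mm, origin under its centre. Leave it.
- zinc_latch: Loose bystander: small zinc latch bracket 29 x 49 x 13 mm, origin under its centre. Leave it.

How it is judged (in metres and radians):
On the way:
1. the cover is lifted clear of the first box (z of cover in the frame of box_a above 0.075 m), for 0.1 s.
At the end, for the whole second after the job is handed in: The cover sits latched in box_b: its origin 43 to 50.5 mm above box_b's origin, within 4 mm of it along its x and 11 mm along its y, upright within 0.05 rad and aligned with the box within 0.08 rad, both tabs sprung out (less than 1.2 mm pressed), at rest (z of cover in the frame of box_b between 0.043 and 0.0505 m and x of cover in the frame of box_b between -0.004 and 0.004 m and y of cover in the frame of box_b between -0.011 and 0.011 m and angle between cover's own z axis and vertical below 0.05 rad and angle between the y axis of cover and the y axis of box_b, either way round below 0.08 rad and value of joint each of tab_p, tab_n below 0.0012 m and linear speed of cover below 0.01 m/s); the robot touches nothing.
It fails at once if the cover is pulled or pushed against a box with more than 60 N (contact force between cover and box_a above 60 N or contact force between cover and box_b above 60 N).
It fails at once if a bystander is moved by more than 20 mm (distance of any of gauge_block, zinc_latch from where it was at the start of the episode above 0.02 m).
It also fails if it takes over 67 s, if anything falls off the work surface, if the arm or the gripper's body presses on something with over 40 N, if the wrist force passes 120 N, or if a joint passes its speed limit or range.

## Working session

There is one attempt and no reset: what is moved stays moved. The work goes in short steps, Python scripts to look and compute and a tool call to move; the robot and the scene stay as the last step left them, time stands still between calls to the robot, and variables do not carry over. Pictures are saved under pics/ and viewed, and the job is handed in when it is done.

Besides the shell and the picture viewer there is one more tool, called as name([rows], argument=value, ...), one row to a line, values as JSON. apply_moves: Moves the arm, as the interface text tells. Its arguments: {"type":"object","properties":{"moves":{"type":"array","items":{"type":"array","items":{"type":"number"}}},"hand":{"type":"number"},"grip_force":{"type":"number"}},"required":["moves"]}

```bash
ls; mkdir -p pics; cat > h.py <<'E'
import numpy as np, cv2
from plant import status, imaging, r
def snap(name,tag):
    info=imaging.camera_info(name); im,d=imaging.capture(name)
    cv2.imwrite(f'pics/{tag}.png',im); np.savez(f'pics/{tag}.npz',im=im,d=d,**{k:np.array(info[k]) for k in('fx','fy','cx','cy','T')})
    return im,d,info
def load(tag):
    z=np.load(f'pics/{tag}.npz'); return z['im'],z['d'],{k:z[k] for k in('fx','fy','cx','cy','T')}
def cloud(d,i):
    h,w=d.shape;u,v=np.meshgrid(np.arange(w),np.arange(h))
    p=np.stack([(u-i['cx'])/i['fx']*d,-(v-i['cy'])/i['fy']*d,-d],-1)
    T=i['T'];return p@T[:3,:3].T+T[:3,3]
E
python3 - <<'E'
from h import *
print(status.get_state(), r.grasp_offset)
for n in('scene','side','wrist'):
    im,d,i=snap(n,n+'0'); print(n,i,(d>0).mean())
E
```

```text
pics
{'time_s': 0.0, 'joints': array([ 8.04503832e+01,  2.05925617e+01,  6.33667507e-01, -1.85952137e-02,
       -7.01345456e+01, -1.65091286e+01]), 'qd': array([ 0.09990484, -0.05300775, -0.03519685,  0.02687885,  0.02658984,
       -0.01040276]), 'joint_torque': array([ 2.79076034e-03, -5.82726574e+01,  2.93047732e+01,  6.99658647e+00,
        6.97416253e-03, -1.46059956e-04]), 'tcp_pos': array([0.29629873, 0.60589449, 0.190314  ]), 'eef_rot': array([ 1.79905445e+02, -9.79508212e-03, -2.60650704e+01]), 'contact_force': array([-0.40113827,  0.16222547, -0.12814575]), 'moment': array([ 0.00725769, -0.01834364,  0.04618062]), 'gripper_width': 0.08783641609746082} 0.0188
scene {'fx': 440.7431612436537, 'fy': 440.7431612436537, 'cx': 326.9967508793674, 'cy': 203.60124337357075, 'T': array([[ 0.73174753,  0.29448127, -0.6146758 , -0.16747853],
       [-0.6814489 ,  0.29869865, -0.66813659, -0.72005139],
       [-0.01315088,  0.90777745,  0.41924594,  0.52559932],
       [ 0.        ,  0.        ,  0.        ,  1.        ]])} 0.984234375
side {'fx': 403.13955147433944, 'fy': 403.13955147433944, 'cx': 321.67487448968933, 'cy': 200.90948806850136, 'T': array([[ 0.99258952,  0.03530226, -0.11627464,  0.36580849],
       [-0.11959685,  0.45318128, -0.88335911, -0.81377179],
       [ 0.02150892,  0.89071908,  0.45404503,  0.49461529],
       [ 0.        ,  0.        ,  0.        ,  1.        ]])} 0.99587109375
wrist {'fx': 309.70691628693146, 'fy': 309.70691628693146, 'cx': 314.8491733403622, 'cy': 199.7907638556301, 'T': array([[-4.39940155e-01,  8.70588498e-01,  2.20291459e-01,
         3.56291765e-01],
       [-8.98026558e-01, -4.26765696e-01, -1.06861322e-01,
         5.77517058e-01],
       [ 9.80599832e-04, -2.44840167e-01,  9.69562959e-01,
         3.84413046e-01],
       [ 0.00000000e+00,  0.00000000e+00,  0.00000000e+00,
         1.00000000e+00]])} 0.9363984375
```

View pics/scene0.png

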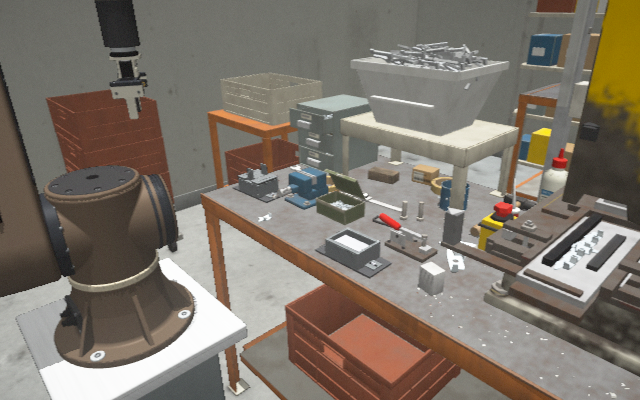

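View pics/side0.png

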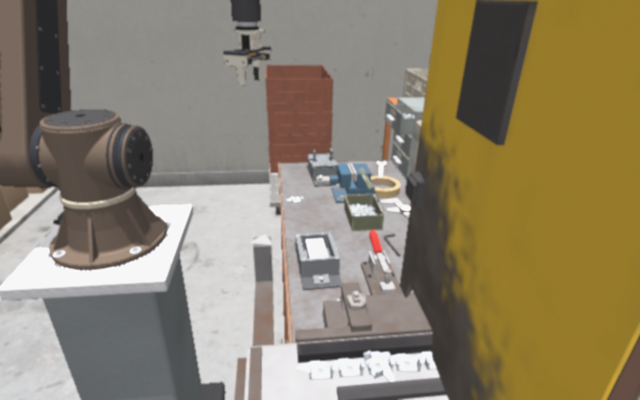

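View pics/wrist0.png

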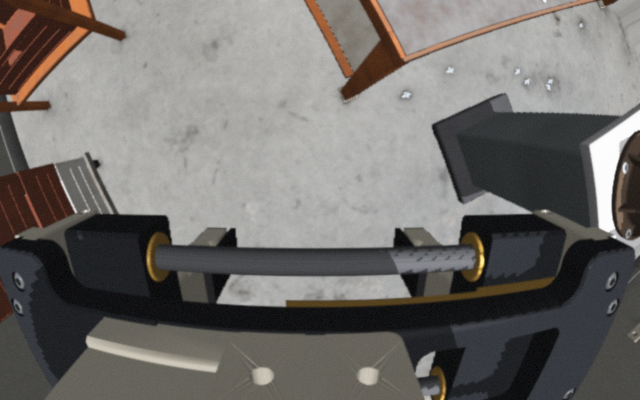

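The scene image shows the covered box_a at about (258,184) and the open box_b at about (353,248), with the gauge block near (431,278) and the zinc latch near (455,260). In the side image, box_a is at (322,167) and box_b at (318,258). Next I'll measure both boxes from the depth images.

```bash
python3 - <<'E'
from h import *
for n,boxes in(('scene0',{'a':(225,155,295,210),'b':(305,220,400,285)}),('side0',{'a':(295,140,350,195),'b':(285,225,350,295)})):
    im,d,i=load(n);P=cloud(d,i)
    for k,(x0,y0,x1,y1) in boxes.items():
        c=cv2.resize(im[y0:y1,x0:x1],None,fx=8,fy=8,interpolation=cv2.INTER_NEAREST);
        cv2.imwrite(f'pics/{n}_{k}.png',c[:600,:800])
        q=P[y0:y1,x0:x1].reshape(-1,3);q=q[(abs(q[:,2])<.15)]
        print(n,k); hh,e=np.histogram(q[:,2],bins=np.arange(-.02,.12,.004));print([(round(a*1000),int(b)) for a,b in zip(e,hh) if b])
        for nm,lo,hi in(('plate',.003,.008),('rim',.042,.048),('cov',.049,.056),('tabtop',.07,.1)):
            s=q[(q[:,2]>lo)&(q[:,2]<hi)][:,:2].astype(np.float32)
            if len(s)>20: print(nm,len(s),cv2.minAreaRect(s),s.mean(0))
E
```

```text
scene0 a
[(-4, 24), (0, 1155), (4, 179), (8, 98), (12, 95), (16, 61), (20, 57), (24, 55), (28, 52), (32, 55), (36, 51), (40, 56), (44, 74), (48, 70), (52, 266), (56, 51), (60, 52), (64, 46), (68, 29), (72, 34), (76, 28), (80, 37), (84, 21), (88, 5)]
plate 412 ((0.5398315787315369, 0.35568588972091675), (0.3615337312221527, 0.21164795756340027), 50.943851470947266) [0.507329   0.29992276]
rim 100 ((0.5120686292648315, 0.26597100496292114), (0.07805387675762177, 0.21248403191566467), 2.8164961338043213) [0.4939122  0.29083312]
cov 310 ((0.5130670070648193, 0.26694977283477783), (0.08065544813871384, 0.21761293709278107), 2.049717664718628) [0.50633186 0.29668093]
tabtop 138 ((0.5178492665290833, 0.2354539930820465), (0.20660659670829773, 0.07572312653064728), 88.46843719482422) [0.5161803  0.24515937]
scene0 b
[(-20, 61), (-16, 59), (-12, 74), (-8, 74), (-4, 110), (0, 2789), (4, 465), (8, 258), (12, 180), (16, 109), (20, 103), (24, 105), (28, 141), (32, 142), (36, 413), (40, 171), (44, 352), (48, 49), (52, 42), (56, 26)]
plate 913 ((0.4740501642227173, -0.10942533612251282), (0.2871610
[... 893 characters left out ...]
56098008155823, 0.2515011727809906), (0.08075940608978271, 0.24713648855686188), 3.0721991062164307) [0.51509714 0.27798256]
tabtop 240 ((0.527116060256958, 0.230000838637352), (0.2034875452518463, 0.08887587487697601), 88.25487518310547) [0.5402339 0.17982  ]
side0 b
[(-4, 73), (0, 2129), (4, 373), (8, 285), (12, 96), (16, 87), (20, 95), (24, 103), (28, 94), (32, 95), (36, 427), (40, 145), (44, 391), (48, 11)]
plate 509 ((0.460431307554245, -0.11135444045066833), (0.24886851012706757, 0.15358424186706543), 87.75984954833984) [ 0.44596183 -0.17426181]
rim 453 ((0.44653114676475525, -0.1357019990682602), (0.07605248689651489, 0.09964284300804138), 2.2911911010742188) [ 0.44629812 -0.1407872 ]
```

```bash
python3 - <<'E'
from h import *
for n in('scene0','side0'):
    im,d,i=load(n);P=cloud(d,i).reshape(-1,3)
    for k,c,ls in(('a',(.507,.29),(('plate',.003,.008),('cov',.049,.056),('tab',.076,.092),('tabtop',.082,.092))),('b',(.447,-.138),(('plate',.003,.008),('rim',.041,.049)))):
        for nm,lo,hi in ls:
            s=P[(np.hypot(P[:,0]-c[0],P[:,1]-c[1])<.1)&(P[:,2]>lo)&(P[:,2]<hi)]
            # largest cluster by raster
            g=np.zeros((300,300),np.uint8);ij=((s[:,:2]-np.array(c)+.15)*1000).astype(int);g[ij[:,0],ij[:,1]]=1
            m,lab=cv2.connectedComponents(cv2.dilate(g,np.ones((9,9))))
            L=lab[ij[:,0],ij[:,1]];ct=np.bincount(L)
            for b in range(1,m):
                if ct[b]>15:
                    q=s[L==b];print(n,k,nm,ct[b],[np.round(x,4) for x in cv2.minAreaRect(q[:,:2].astype(np.float32))],q.mean(0).round(4))
E
```

```text
scene0 a plate 202 [array([0.4583, 0.2765]), array([0.089 , 0.1951]), np.float64(16.3655)] [0.4744 0.2694 0.0049]
scene0 a cov 269 [array([0.5106, 0.3233]), array([0.0786, 0.1002]), np.float64(5.9415)] [0.5078 0.3164 0.0538]
scene0 a tab 20 [array([0.4849, 0.3226]), array([0.0061, 0.0297]), np.float64(5.3214)] [0.4849 0.3212 0.0809]
scene0 a tab 17 [array([0.5351, 0.3255]), array([0.0047, 0.0241]), np.float64(8.7872)] [0.5355 0.3262 0.0812]
scene0 b plate 527 [array([ 0.4335, -0.1505]), array([0.1622, 0.1955]), np.float64(45.6995)] [ 0.4344 -0.1661  0.0054]
scene0 b rim 445 [array([ 0.4445, -0.1337]), array([0.079, 0.098]), np.float64(3.1846)] [ 0.4398 -0.1375  0.0457]
side0 a plate 84 [array([0.4946, 0.2667]), array([0.0786, 0.1   ]), np.float64(30.1834)] [0.4967 0.2526 0.005 ]
side0 a cov 273 [array([0.5138, 0.3235]), array([0.0756, 0.1023]), np.float64(4.4869)] [0.5126 0.3135 0.0537]
side0 b plate 18 [array([ 0.389 , -0.1859]), array([0.0167, 0.0543]), np.float64(2.0402)] [ 0.3863 -0.1793  0.0033]
side0 b plate 384 [array([ 0.4525, -0.2044]), array([0.0557, 0.0948]), np.float64(88.1428)] [ 0.4479 -0.2028  0.0061]
side0 b plate 20 [array([ 0.5205, -0.1644]), array([0.0311, 0.0384]), np.float64(3.0992)] [ 0.5256 -0.1593  0.0046]
side0 b rim 495 [array([ 0.4465, -0.1357]), array([0.0761, 0.0996]), np.float64(2.2912)] [ 0.4461 -0.1408  0.0457]
```

```bash
python3 - <<'E'
import cv2,numpy as np
a=cv2.imread('pics/scene0_a.png');b=cv2.imread('pics/side0_a.png')
H=max(a.shape[0],b.shape[0]);o=np.zeros((H,a.shape[1]+b.shape[1],3),np.uint8);o[:a.shape[0],:a.shape[1]]=a;o[:b.shape[0],a.shape[1]:]=b
cv2.imwrite('pics/two.png',cv2.resize(o,(800,int(H*800/o.shape[1]))))
E
```

```text
(no output)
```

View pics/scene0_b.png

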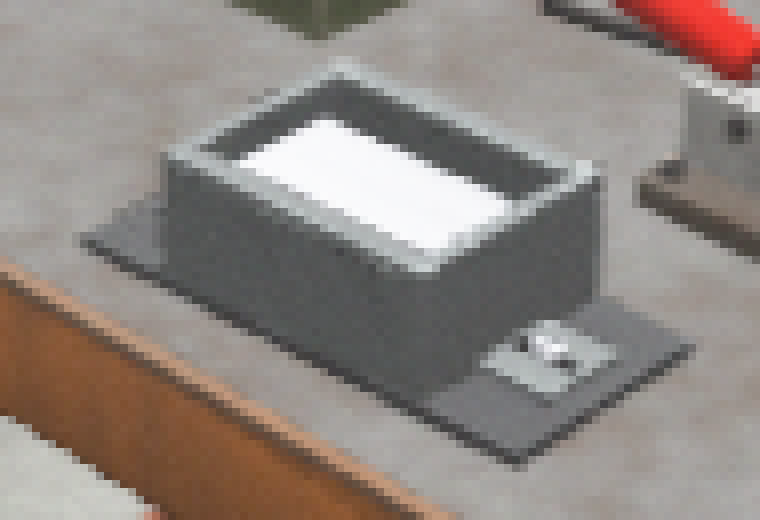

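View pics/scene0_a.png

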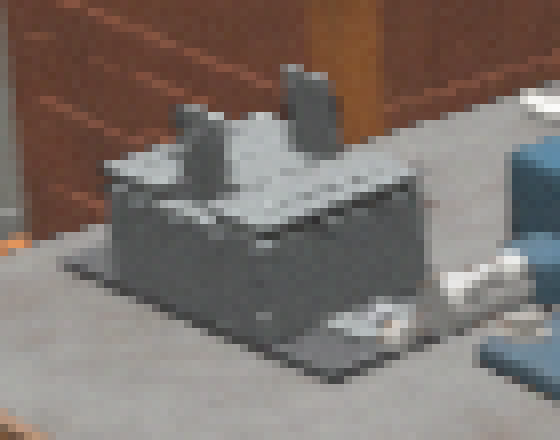

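```bash
cat >> h.py <<'E'
from scipy.spatial.transform import Rotation as R
def go(pos,yaw,roll=180,pitch=0,st=None):
    s=st or status.get_state();R0=R.from_euler('xyz',s['eef_rot'],degrees=True)
    t=R0.inv().apply(np.array(pos)-s['tcp_pos'])/.2
    best=None
    R1=R.from_euler('xyz',[roll,pitch,yaw],degrees=True)
    rv=np.degrees((R0.inv()*R1).as_rotvec())/90
    print('t',s['time_s'],'pos',s['tcp_pos'].round(4),'rot',s['eef_rot'].round(2),'F',s['contact_force'].round(1),'w',round(s['gripper_width'],4))
    print('move',np.r_[t,rv].round(4).tolist(), 'dist',np.linalg.norm(t)*.2)
E
python3 - <<'E'
from h import *
go([.404,.503,.21],-55); go([.512,.40,.21],-85)
E
```

```text
t 0.15 pos [0.2964 0.606  0.1905] rot [ 1.7993e+02 -1.0000e-02 -2.6060e+01] F [-0.7 -0.7 -0.7] w 0.0875
move [0.7098, 0.2263, -0.0969, 0.0008, -0.0003, 0.3215] dist 0.15025077709438245
t 0.15 pos [0.2964 0.606  0.1905] rot [ 1.7993e+02 -1.0000e-02 -2.6060e+01] F [-0.7 -0.7 -0.7] w 0.0875
move [1.4211, 0.4517, -0.0966, 0.0007, -0.0005, 0.6549] dist 0.2988607736528914
```

apply_moves([
  [0.18,0.06,-0.03,0,0,0.08],
  [0.36,0.12,-0.06,0,0,0.16],
  [0.54,0.17,-0.1,0,0,0.24],
  [0.72,0.23,-0.1,0,0,0.33],
], hand=-1)

```text
time_s: 0.65
tcp_pos: [0.4064, 0.5009, 0.2111]
eef_rot: [180.0, -0.0, -56.0]
contact_force: [0.8, 0.1, 0.7]
gripper_width: 0.0877
```

```bash
python3 - <<'E'
from h import *
go([.512,.40,.21],-85)
E
```

```text
t 0.65 pos [0.4064 0.5009 0.2111] rot [ 1.7998e+02 -2.0000e-02 -5.6000e+01] F [0.8 0.1 0.7] w 0.0877
move [0.7134, -0.1558, 0.0057, 0.0002, -0.0003, 0.3222] dist 0.1460365499551298
```

apply_moves([
  [0.18,-0.04,0,0,0,0.08],
  [0.36,-0.08,0,0,0,0.16],
  [0.54,-0.12,0,0,0,0.24],
  [0.713,-0.156,0.006,0,0,0.322],
  [0.713,-0.156,0.006,0,0,0.322],
])

```text
time_s: 1.27
tcp_pos: [0.5132, 0.3982, 0.2094]
eef_rot: [180.0, -0.1, -85.2]
contact_force: [-0.6, 0.3, -0.6]
gripper_width: 0.0875
```

```bash
python3 - <<'E'
from h import *
im,d,i=snap('wrist','w1'); print(i); go([.512,.323,.2],-85)
E
```

```text
{'fx': 309.70691628693146, 'fy': 309.70691628693146, 'cx': 314.8491733403622, 'cy': 199.7907638556301, 'T': array([[-9.96552179e-01,  8.04352368e-02,  2.03452244e-02,
         5.19692341e-01],
       [-8.29683624e-02, -9.66360098e-01, -2.43442833e-01,
         3.33170855e-01],
       [ 7.94311197e-05, -2.44291495e-01,  9.69701840e-01,
         4.03482439e-01],
       [ 0.00000000e+00,  0.00000000e+00,  0.00000000e+00,
         1.00000000e+00]])}
t 1.325 pos [0.5125 0.3991 0.2095] rot [ 1.7996e+02 -6.0000e-02 -8.5050e+01] F [-0.5  0.   0.2] w 0.0875
move [0.3788, 0.0353, 0.0478, 0.0005, -0.0007, -0.0006] dist 0.07669278976904399
```

View pics/w1.png

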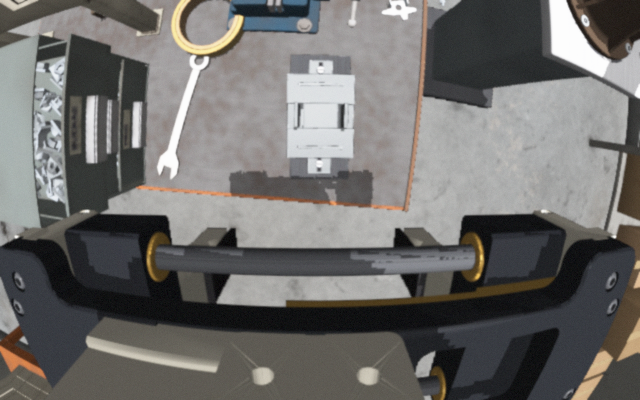

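The wrist image shows the latched cover at about (320,116), with its tabs at x≈298 and x≈344 and the foot-plate ends at rows 55 and 177. The area around it is clear for the fingers.

```bash
cat >> h.py <<'E'
def fcloud(d,i):
    h,w=d.shape;u,v=np.meshgrid(np.arange(w),np.arange(h))
    x=(u-i['cx'])/i['fx'];y=(v-i['cy'])/i['fy'];th=np.hypot(x,y)+1e-9
    k=np.tan(th)/th*d
    p=np.stack([x*k,-y*k,-d],-1);T=i['T'];return p@T[:3,:3].T+T[:3,3]
def fray(uv,i,z):
    x=(uv[0]-i['cx'])/i['fx'];y=(uv[1]-i['cy'])/i['fy'];th=np.hypot(x,y)+1e-9
    k=np.tan(th)/th;D=i['T'][:3,:3]@np.array([x*k,-y*k,-1]);o=i['T'][:3,3]
    return o+D*(z-o[2])/D[2]
def clusters(P,c,lo,hi,rad,minn=15):
    P=P.reshape(-1,3);s=P[(np.hypot(P[:,0]-c[0],P[:,1]-c[1])<rad)&(P[:,2]>lo)&(P[:,2]<hi)]
    n=int(2*rad*1000)+20
    g=np.zeros((n,n),np.uint8);ij=((s[:,:2]-np.array(c)+rad+.01)*1000).astype(int);g[ij[:,0],ij[:,1]]=1
    m,lab=cv2.connectedComponents(cv2.dilate(g,np.ones((7,7))));L=lab[ij[:,0],ij[:,1]];ct=np.bincount(L,minlength=m)
    for b in range(1,m):
        if ct[b]>minn:
            q=s[L==b];print((lo,hi),ct[b],[np.round(x,4) for x in cv2.minAreaRect(q[:,:2].astype(np.float32))],q.mean(0).round(4))
E
python3 - <<'E'
from h import *
im,d,i=load('w1');P=fcloud(d,i);c=(.512,.323)
for lo,hi in((.002,.008),(.048,.058),(.075,.095)): clusters(P,c,lo,hi,.1)
print(P[116,320],P[135,320])
c=im[40:195,230:400];cv2.imwrite('pics/w1c.png',cv2.resize(c,None,fx=4,fy=3.8,interpolation=cv2.INTER_CUBIC)[:600,:800])
E
```

```text
(0.002, 0.008) 49 [array([0.4329, 0.3088]), array([0.0563, 0.0676]), np.float64(45.8767)] [0.4402 0.3099 0.0023]
(0.002, 0.008) 2117 [array([0.532 , 0.3179]), array([0.1921, 0.1586]), np.float64(75.491)] [0.5192 0.3231 0.0052]
(0.002, 0.008) 30 [array([0.4523, 0.3716]), array([0.0578, 0.0264]), np.float64(62.9551)] [0.4498 0.3716 0.0023]
(0.002, 0.008) 20 [array([0.4894, 0.321 ]), array([0.0064, 0.0308]), np.float64(5.0503)] [0.49   0.3236 0.0076]
(0.002, 0.008) 22 [array([0.5382, 0.3248]), array([0.03  , 0.0058]), np.float64(87.2179)] [0.5381 0.3238 0.0076]
(0.048, 0.058) 4830 [array([0.5146, 0.3234]), array([0.0763, 0.0972]), np.float64(3.5259)] [0.5149 0.3235 0.0527]
(0.075, 0.095) 120 [array([0.4884, 0.3216]), array([0.005 , 0.0252]), np.float64(3.5564)] [0.4888 0.3215 0.082 ]
(0.075, 0.095) 114 [array([0.5397, 0.326 ]), array([0.0043, 0.0251]), np.float64(4.4163)] [0.5399 0.3252 0.0822]
[0.51461553 0.32438115 0.05297181] [0.51280705 0.34580414 0.05333832]
```

View pics/w1c.png

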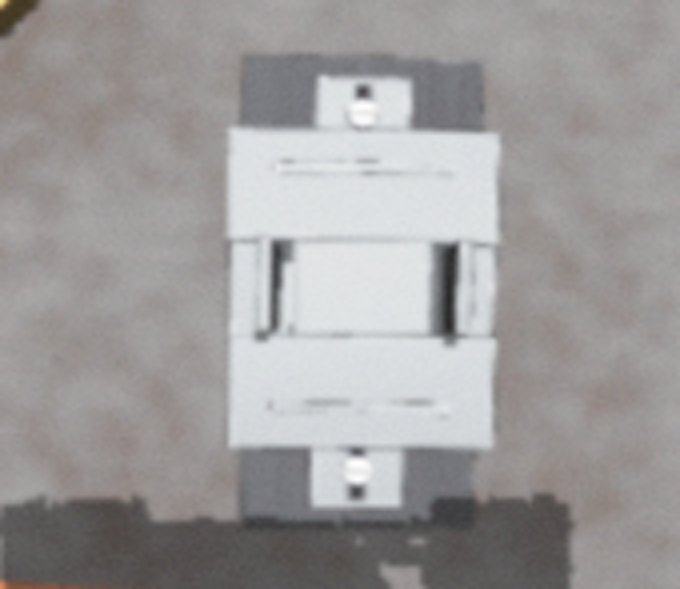

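```bash
python3 - <<'E'
from h import *
go([.5142,.3237,.11],-86.2)
E
```

```text
t 1.325 pos [0.5125 0.3991 0.2095] rot [ 1.7996e+02 -6.0000e-02 -8.5050e+01] F [-0.5  0.   0.2] w 0.0875
move [0.3758, 0.0238, 0.4978, 0.0005, -0.0007, 0.0127] dist 0.12483730259770197
```

apply_moves([
  [0.19,0.01,0.1,0,0,0.006],
  [0.3758,0.0238,0.25,0,0,0.0127],
  [0.3758,0.0238,0.4,0,0,0.0127],
  [0.3758,0.0238,0.4978,0,0,0.0127],
  [0.3758,0.0238,0.4978,0,0,0.0127],
], grip_force=20)

```text
time_s: 1.95
tcp_pos: [0.5128, 0.3236, 0.1086]
eef_rot: [179.8, -0.2, -86.1]
contact_force: [-0.2, -0.2, 0.3]
gripper_width: 0.0876
```

```bash
python3 - <<'E'
from h import *
snap('wrist','w2');go([.5142,.3237,.0575],-86.2)
E
```

```text
t 2.0 pos [0.5137 0.3242 0.1099] rot [ 1.7993e+02 -1.0000e-01 -8.6090e+01] F [-0.2  0.  -0. ] w 0.0874
move [0.0021, -0.0029, 0.2621, 0.0008, -0.0012, 0.0012] dist 0.05241720955696936
```

View pics/w2.png

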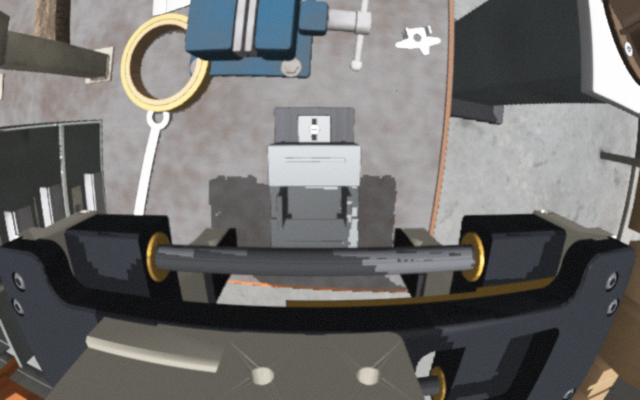

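In the wrist image the cover (x 270–360 px, centre about 315) sits midway between the fingers (x≈216 and 416), and the blue vise is well clear. I'll descend and squeeze.

apply_moves([
  [0.002,-0.003,0.1,0,0,0],
  [0.002,-0.003,0.18,0,0,0],
  [0.002,-0.003,0.23,0,0,0],
  [0.002,-0.003,0.262,0,0,0],
  [0.002,-0.003,0.262,0,0,0],
])

```text
time_s: 2.62
tcp_pos: [0.5142, 0.3236, 0.0572]
eef_rot: [179.9, -0.1, -86.1]
contact_force: [0.4, -0.5, -0.2]
gripper_width: 0.0874
```

apply_moves([
  [0,0,0,0,0,0],
  [0,0,0,0,0,0],
  [0,0,0,0,0,0],
  [0,0,0,0,0,0],
  [0,0,0,0,0,0],
  [0,0,0,0,0,0],
], hand=1)

```text
time_s: 3.38
tcp_pos: [0.5142, 0.3236, 0.0572]
eef_rot: [179.9, -0.1, -86.1]
contact_force: [-0.6, -1.0, 0.8]
gripper_width: 0.0332
```

```bash
python3 - <<'E'
from h import *
snap('wrist','w3');snap('scene','s3');im,d,i=load('s3');snap('side','si3')
cv2.imwrite('pics/s3c.png',cv2.resize(im[100:220,200:340],None,fx=5,fy=5,interpolation=cv2.INTER_CUBIC))
im,d,i=load('si3')
cv2.imwrite('pics/si3c.png',cv2.resize(im[70:200,250:400],None,fx=4.5,fy=4.5,interpolation=cv2.INTER_CUBIC))
go([.5142,.3237,.0575],-86.2)
E
```

```text
t 3.525 pos [0.5141 0.3236 0.0572] rot [ 1.799e+02 -1.400e-01 -8.608e+01] F [ 0.6 -0.9  0.1] w 0.0212
move [-0.0005, -0.0003, -0.0013, 0.0011, -0.0015, 0.0013] dist 0.0002895424263324029
```

View pics/s3c.png

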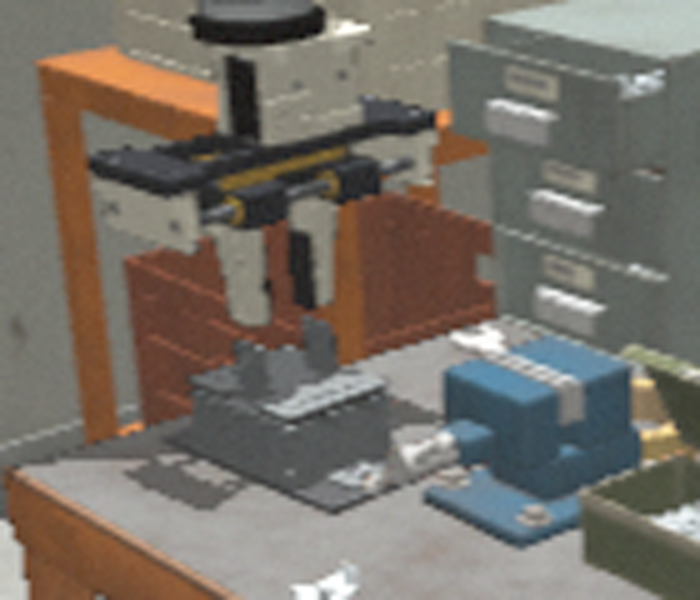

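View pics/si3c.png

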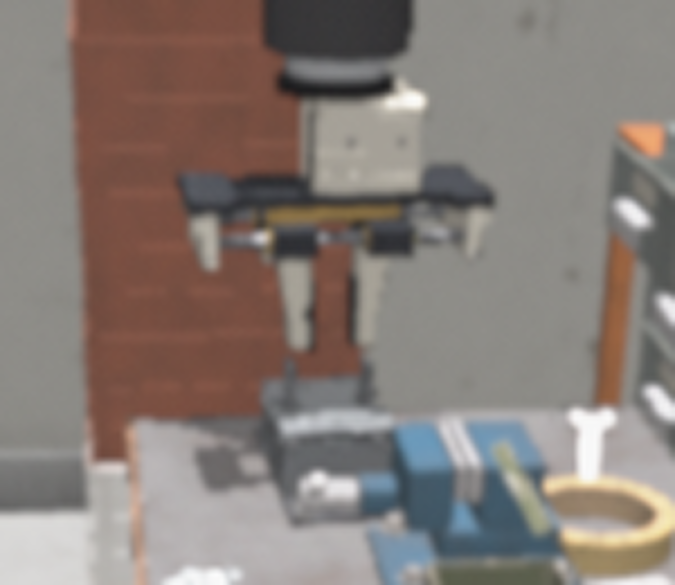

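The fingers closed above the tabs, and nothing was touched. I'll measure where the fingertips really are compared with the reported TCP.

```bash
python3 - <<'E'
from h import *
for n in('s3','si3'):
    im,d,i=load(n);P=cloud(d,i).reshape(-1,3)
    s=P[(np.hypot(P[:,0]-.514,P[:,1]-.3237)<.07)&(P[:,2]>.05)&(P[:,2]<.2)]
    hh,e=np.histogram(s[:,2],bins=np.arange(.05,.2,.004));print([(round(a*1000),int(b)) for a,b in zip(e,hh) if b])
    for lo in np.arange(.076,.12,.006):
        clusters(P,(.514,.3237),lo,lo+.006,.07,5)
print(status.get_state())
E
```

```text
[(50, 129), (54, 150), (58, 14), (62, 16), (66, 18), (70, 15), (74, 17), (78, 18), (82, 14), (94, 8), (98, 24), (102, 21), (106, 19), (110, 25), (114, 24), (118, 19), (122, 23), (126, 25), (130, 23), (134, 26), (138, 27), (142, 28), (146, 24), (150, 25), (154, 14), (158, 16), (162, 18), (166, 34), (170, 56), (174, 66), (178, 55), (182, 78), (186, 32), (190, 29), (194, 70)]
(np.float64(0.076), np.float64(0.082)) 15 [array([0.4839, 0.3222]), array([0.0042, 0.0282]), np.float64(6.7666)] [0.4837 0.321  0.0796]
(np.float64(0.076), np.float64(0.082)) 11 [array([0.5357, 0.3272]), array([0.0049, 0.0269]), np.float64(6.8523)] [0.5362 0.3245 0.079 ]
(np.float64(0.082), np.float64(0.08800000000000001)) 7 [array([0.5353, 0.3271]), array([0.0229, 0.0026]), np.float64(87.8529)] [0.5352 0.3274 0.0838]
(np.float64(0.09400000000000001), np.float64(0.10000000000000002)) 8 [array([0.4872, 0.3155]), array([0.0083, 0.018 ]), np.float64(78.4803)] [0.4883 0.3159 0.0985]
(np.float64(0.10000000000000002), np.float64(0.10600000000000002)) 18 [array([0.4862, 0.3226]), array([0.0144, 0.0231]), np.float64(13.402
[... 3160 characters left out ...]
7.6724)] [0.5373 0.3146 0.1204]
{'time_s': 3.525, 'joints': array([ 5.06069753e+01,  2.10140624e+01, -1.76912179e+01,  2.99053196e-02,
       -5.14602681e+01, -4.67077899e+01]), 'qd': array([ 0.01355786, -0.04042777,  0.06645824,  0.06508843, -0.01512781,
        0.01019017]), 'joint_torque': array([-1.09718444e-04, -5.38324142e+01,  2.42856967e+01,  5.80732629e+00,
       -4.23896348e-02, -3.63232530e-04]), 'tcp_pos': array([0.51414799, 0.32360326, 0.0572321 ]), 'eef_rot': array([ 1.79903464e+02, -1.36502587e-01, -8.60820331e+01]), 'contact_force': array([ 0.57447954, -0.86942435,  0.08905749]), 'moment': array([ 0.06840112, -0.09961248, -0.05209893]), 'gripper_width': 0.021205793378353415}
```

View pics/w3.png

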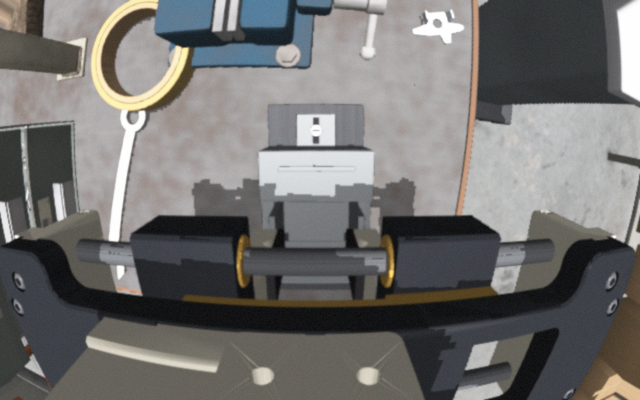

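```bash
python3 - <<'E'
from h import *
for n,c,z in(('scene0',(.296,.606),.1903),('side0',(.296,.606),.1903)):
    im,d,i=load(n);P=cloud(d,i).reshape(-1,3)
    s=P[(np.hypot(P[:,0]-c[0],P[:,1]-c[1])<.1)&(P[:,2]>.1)&(P[:,2]<.45)]
    hh,e=np.histogram(s[:,2]-z,bins=np.arange(-.1,.16,.004));print(n,[(round(a*1000),int(b)) for a,b in zip(e,hh) if b])
    for lo in (.16,.18,.19,.2,.21,.22,.23,.24): print(clusters(P,c,lo,lo+.01,.1,5))
E
```

```text
scene0 [(36, 5), (40, 20), (44, 17), (48, 20), (52, 20), (56, 15), (60, 21), (64, 17), (68, 22), (72, 17), (76, 19), (80, 15), (84, 10), (88, 14), (92, 16), (96, 5), (100, 16), (104, 50), (108, 51), (112, 59), (116, 57), (120, 59), (124, 56), (128, 52), (132, 44), (136, 54), (140, 68), (144, 132), (148, 34), (152, 26)]
None
None
None
None
None
None
(0.23, 0.24000000000000002) 33 [array([0.2681, 0.5534]), array([0.0091, 0.0213]), np.float64(62.5791)] [0.2678 0.5536 0.2354]
(0.23, 0.24000000000000002) 15 [array([0.322 , 0.6471]), array([0.0177, 0.0125]), np.float64(14.1374)] [0.3198 0.6466 0.2355]
None
(0.24, 0.25) 29 [array([0.2694, 0.5543]), array([0.0121, 0.0239]), np.float64(82.2848)] [0.2682 0.5547 0.2448]
(0.24, 0.25) 14 [array([0.3196, 0.6479]), array([0.0164, 0.0089]), np.float64(63.431)] [0.3187 0.6454 0.2451]
None
side0 [(36, 4), (40, 22), (44, 19), (48, 16), (52, 17), (56, 21), (60, 19), (64, 21), (68, 19), (72, 21), (76, 22), (80, 23), (84, 17), (88, 22), (92, 23), (96, 16), (100, 27), (104, 37), (108, 56), (112, 62), (116, 71), (120, 67), (124, 62), (128, 45), (132, 46), (136, 55), (140, 66), (144, 105), (148, 29), (152, 32)]
None
None
None
None
None
None
(0.23, 0.24000000000000002) 24 [array([0.2725, 0.553 ]), array([0.0091, 0.0235]), np.float64(76.0294)] [0.273  0.5532 0.2349]
(0.23, 0.24000000000000002) 21 [array([0.3205, 0.6459]), array([0.0155, 0.0209]), np.float64(88.8936)] [0.321  0.6459 0.2348]
None
(0.24, 0.25) 24 [array([0.273 , 0.5536]), array([0.0114, 0.0227]), np.float64(87.5458)] [0.2732 0.5535 0.2444]
(0.24, 0.25) 21 [array([0.3191, 0.6455]), array([0.0109, 0.024 ]), np.float64(86.7973)] [0.3186 0.6458 0.2449]
None
```

The real fingertips sit 38 mm behind the reported TCP. This holds in four views, and the gripper body also begins 66 mm behind those tips, as specified. From here on I'll use tip z = reported TCP z + 0.038. I'll reopen and go lower carefully.

apply_moves([
  [0,0,0,0,0,0],
  [0,0,0,0,0,0],
  [0,0,0,0,0,0],
  [0,0,0,0,0,0],
  [0,0,0,0,0,0],
  [0,0,0,0,0,0],
  [0,0,0,0,0,0],
  [0,0,0,0,0,0],
], hand=-1)

```text
time_s: 4.53
tcp_pos: [0.5142, 0.3236, 0.0572]
eef_rot: [179.9, -0.1, -86.1]
contact_force: [0.6, -0.6, -0.4]
gripper_width: 0.087
```

apply_moves([
  [0,0,0.05,0,0,0],
  [0,0,0.1,0,0,0],
  [0,0,0.14,0,0,0],
  [0,0,0.17,0,0,0],
  [0,0,0.17,0,0,0],
])

```text
time_s: 5.15
tcp_pos: [0.5138, 0.3232, 0.0225]
eef_rot: [179.9, -0.2, -86.1]
contact_force: [0.4, 0.2, -0.4]
gripper_width: 0.0876
```

```bash
python3 - <<'E'
from h import *
snap('side','si4');
im,d,i=load('si4')
cv2.imwrite('pics/si4c.png',cv2.resize(im[70:200,250:400],None,fx=4.5,fy=4.5,interpolation=cv2.INTER_CUBIC))
P=cloud(d,i)
for lo in(.056,.064,.072,.086): clusters(P,(.514,.3237),lo,lo+.008,.07,4)
go([.5142,.3237,.0195],-86.2)
E
```

```text
(0.056, 0.064) 5 [array([0.4891, 0.3103]), array([0.0061, 0.003 ]), np.float64(84.0825)] [0.4887 0.3097 0.0594]
(0.056, 0.064) 7 [array([0.5385, 0.3198]), array([0.0043, 0.0142]), np.float64(19.7997)] [0.5388 0.3189 0.0604]
(0.056, 0.064) 5 [array([0.5644, 0.3169]), array([0.0084, 0.0121]), np.float64(84.0962)] [0.5637 0.3182 0.0627]
(0.064, 0.07200000000000001) 15 [array([0.4602, 0.3116]), array([0.0097, 0.0168]), np.float64(59.8256)] [0.4626 0.3109 0.0682]
(0.064, 0.07200000000000001) 8 [array([0.4876, 0.3156]), array([0.0033, 0.0124]), np.float64(12.8644)] [0.4875 0.3141 0.0674]
(0.064, 0.07200000000000001) 5 [array([0.5404, 0.3131]), array([0.001 , 0.0035]), np.float64(64.538)] [0.5402 0.3133 0.0682]
(0.064, 0.07200000000000001) 18 [array([0.5616, 0.3226]), array([0.01 , 0.027]), np.float64(36.3652)] [0.5641 0.3206 0.0677]
(0.072, 0.07999999999999999) 16 [array([0.4627, 0.3131]), array([0.0146, 0.0115]), np.float64(5.2392)] [0.4625 0.3117 0.0762]
(0.072, 0.07999999999999999) 5 [array([0.4887, 0.3085]), array([0.0088, 0.003 ]), np.float64(83.9636)] [0.4889 0.3083 0.0757]
(0.072, 0.07999999999999999) 5 [array([0.5402, 0.3124]), array([0.005 , 0.0031]), np.float64(80.1113)] [0.5406 0.3131 0.0759]
(0.072, 0.07999999999999999) 14 [array([0.5646, 0.318 ]), array([0.0072, 0.0162]), np.float64(55.5955)] [0.5648 0.3178 0.0757]
(0.086, 0.094) 13 [array([0.4621, 0.3093]), array([0.0154, 0.0069]), np.float64(2.851)] [0.4616 0.3099 0.09  ]
(0.086, 0.094) 16 [array([0.5639, 0.3161]), array([0.0115, 0.0217]), np.float64(54.1116)] [0.5658 0.3171 0.0905]
t 5.2 pos [0.5141 0.3235 0.023 ] rot [ 1.7989e+02 -1.6000e-01 -8.6080e+01] F [-0.9 -0.3  0.7] w 0.0879
move [-0.0011, -0.0006, 0.0175, 0.0012, -0.0017, 0.0013] dist 0.003501728875386468
```

View pics/si4c.png

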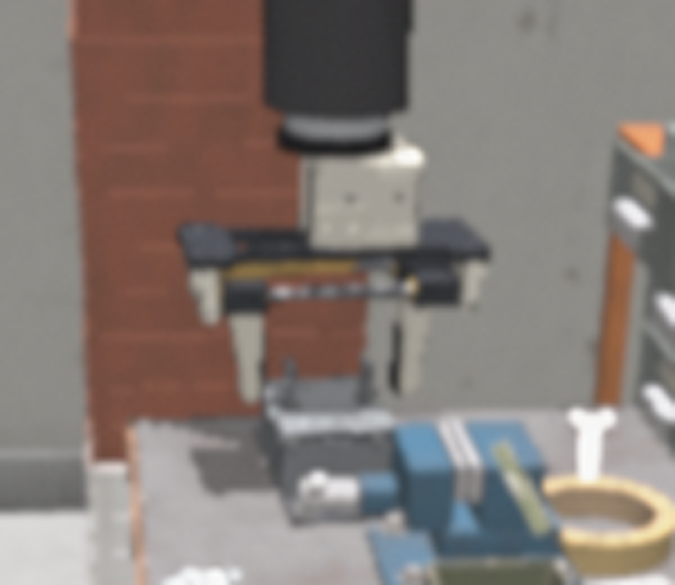

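The fingers now straddle the tabs, at about (245,385) and (410,380) in the crop, with the tips at z≈0.061. I'll go 3.5 mm lower and squeeze.

apply_moves([
  [0,0,0.01,0,0,0],
  [0,0,0.0175,0,0,0],
  [0,0,0.0175,0,0,0],
])

```text
time_s: 5.58
tcp_pos: [0.5141, 0.3234, 0.0195]
eef_rot: [179.9, -0.2, -86.1]
contact_force: [-0.3, 0.0, -0.2]
gripper_width: 0.0872
```

apply_moves([
  [0,0,0,0,0,0],
  [0,0,0,0,0,0],
  [0,0,0,0,0,0],
  [0,0,0,0,0,0],
  [0,0,0,0,0,0],
  [0,0,0,0,0,0],
  [0,0,0,0,0,0],
], hand=1, grip_force=20)

```text
time_s: 6.45
tcp_pos: [0.5142, 0.3235, 0.0204]
eef_rot: [179.9, -0.1, -86.1]
contact_force: [-2.2, -1.3, 8.5]
gripper_width: 0.0457
```

The opening is 45.7 mm, so the tabs are fully pressed in, and 8.5 N of spring push shows the hooks are free. I'll lift gently.

apply_moves([
  [0,0,-0.015,0,0,0],
  [0,0,-0.03,0,0,0],
  [0,0,-0.05,0,0,0],
  [0,0,-0.07,0,0,0],
])

```text
time_s: 6.95
tcp_pos: [0.5141, 0.3234, 0.0343]
eef_rot: [179.9, -0.2, -86.1]
contact_force: [0.3, 1.2, -1.0]
gripper_width: 0.0457
```

apply_moves([
  [0,0,-0.04,0,0,0],
  [0,0,-0.09,0,0,0],
  [0,0,-0.16,0,0,0],
  [0,0,-0.26,0,0,0],
  [0,0,-0.38,0,0,0],
  [0,0,-0.38,0,0,0],
])

```text
time_s: 7.7
tcp_pos: [0.5154, 0.3248, 0.1133]
eef_rot: [-179.9, 0.0, -86.0]
contact_force: [-0.5, 0.2, -2.2]
gripper_width: 0.0462
```

```bash
python3 - <<'E'
from h import *
im,d,i=snap('side','si5');P=cloud(d,i)
cv2.imwrite('pics/si5c.png',cv2.resize(im[50:180,250:400],None,fx=4.5,fy=4.5,interpolation=cv2.INTER_CUBIC))
im,d,i=snap('wrist','w5')
go([.4455,-.135,.14],-87.5)
E
```

```text
t 7.8 pos [0.5141 0.3237 0.1106] rot [ 1.7991e+02 -1.2000e-01 -8.6080e+01] F [-0.5  0.2 -2. ] w 0.046
move [2.265, 0.4991, -0.1414, 0.001, -0.0013, 0.0158] dist 0.4647329558434954
```

View pics/si5c.png

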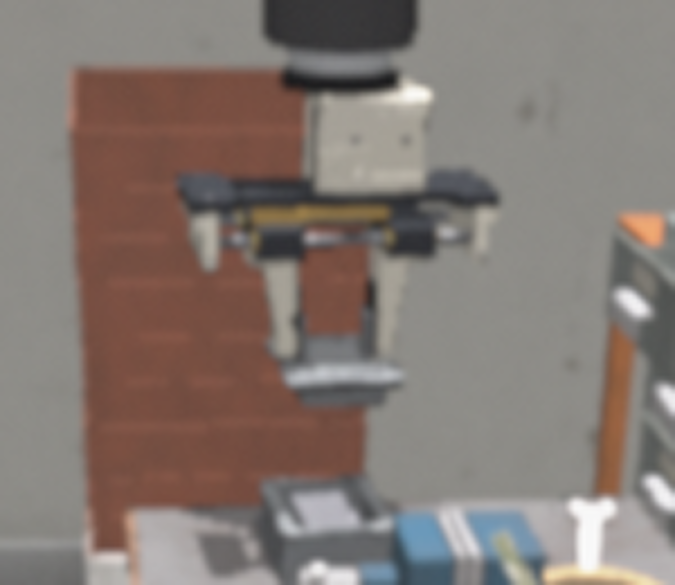

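View pics/w5.png

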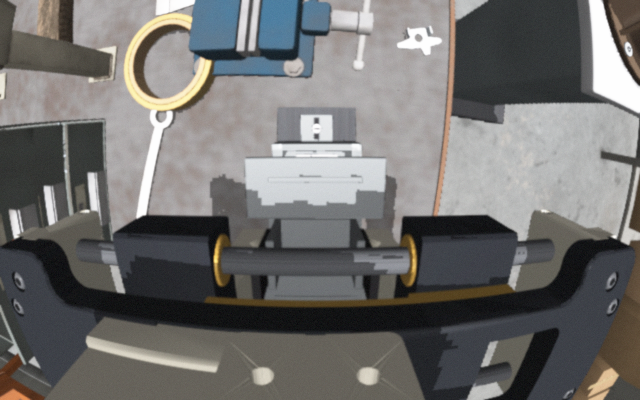

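The cover is off box_a and hangs level in the fingers at about (340,375) in the crop. I'll check obstacle heights along the route to box_b.

```bash
python3 - <<'E'
from h import *
for n in('scene0','side0'):
    im,d,i=load(n);P=cloud(d,i).reshape(-1,3)
    for y in np.arange(-.3,.45,.05):
        s=P[(P[:,0]>.33)&(P[:,0]<.63)&(P[:,1]>=y)&(P[:,1]<y+.05)&(P[:,2]<.6)&(P[:,2]>-.02)]
        if len(s): k=s[:,2].argmax();print(n,round(y,2),len(s),s[k].round(3))
go([.505,.10,.19],-86.2);go([.4455,-.055,.19],-87.5)
E
```

```text
scene0 -0.3 1602 [ 0.567 -0.252  0.028]
scene0 -0.25 1730 [ 0.563 -0.244  0.056]
scene0 -0.2 2016 [ 0.563 -0.151  0.059]
scene0 -0.15 1260 [ 0.564 -0.12   0.066]
scene0 -0.1 866 [ 0.448 -0.094  0.049]
scene0 -0.05 1278 [ 0.576 -0.005  0.117]
scene0 -0.0 1322 [0.571 0.032 0.119]
scene0 0.05 1360 [0.573 0.052 0.119]
scene0 0.1 1297 [0.595 0.139 0.089]
scene0 0.15 1144 [0.594 0.172 0.09 ]
scene0 0.2 602 [0.604 0.202 0.088]
scene0 0.25 857 [0.52  0.3   0.057]
scene0 0.3 754 [0.536 0.319 0.085]
scene0 0.35 416 [0.488 0.357 0.056]
scene0 0.4 209 [0.477 0.404 0.007]
side0 -0.3 854 [ 0.559 -0.253  0.027]
side0 -0.25 1775 [ 0.564 -0.237  0.057]
side0 -0.2 2390 [ 0.565 -0.15   0.061]
side0 -0.15 1374 [ 0.566 -0.124  0.066]
side0 -0.1 1097 [ 0.475 -0.095  0.049]
side0 -0.05 1291 [ 0.58  -0.003  0.117]
side0 -0.0 1010 [0.575 0.039 0.118]
side0 0.05 1141 [0.581 0.07  0.118]
side0 0.1 1220 [0.577 0.126 0.089]
side0 0.15 969 [0.599 0.179 0.089]
side0 0.2 456 [0.55  0.201 0.087]
side0 0.25 618 [0.545 0.287 0.056]
side0 0.3 422 [0.486 0.324 0.085]
side0 0.35 249 [0.524 0.356 0.057]
side0 0.4 151 [0.471 0.4   0.007]
t 7.8 pos [0.5141 0.3237 0.1106] rot [ 1.7991e+02 -1.2000e-01 -8.6080e+01] F [-0.5  0.2 -2. ] w 0.046
move [1.1136, 0.1223, -0.3943, 0.001, -0.0013, 0.0014] dist 0.23753972120344483
t 7.8 pos [0.5141 0.3237 0.1106] rot [ 1.7991e+02 -1.2000e-01 -8.6080e+01] F [-0.5  0.2 -2. ] w 0.046
move [1.8665, 0.4721, -0.3922, 0.001, -0.0013, 0.0158] dist 0.39296149845910894
```

apply_moves([
  [0.08,0.01,-0.15,0,0,0],
  [0.2,0.03,-0.3,0,0,0],
  [0.38,0.07,-0.4,0,0,0],
  [0.58,0.12,-0.4,0,0,0.005],
  [0.78,0.18,-0.4,0,0,0.01],
  [0.95,0.24,-0.4,0,0,0.015],
])

```text
time_s: 8.55
tcp_pos: [0.4782, 0.1294, 0.1902]
eef_rot: [179.8, -0.2, -87.5]
contact_force: [-0.1, -1.2, -1.2]
gripper_width: 0.0457
```

```bash
python3 - <<'E'
from h import *
go([.4455,-.015,.19],-87.5)
E
```

```text
t 8.55 pos [0.4782 0.1294 0.1902] rot [ 1.7983e+02 -1.6000e-01 -8.7460e+01] F [-0.1 -1.2 -1.2] w 0.0457
move [0.714, 0.1954, 0.0036, 0.0019, -0.0017, 0.0004] dist 0.14804556889950785
```

apply_moves([
  [0.2,0.05,0,0,0,0],
  [0.4,0.11,0,0,0,0],
  [0.58,0.16,0,0,0,0],
  [0.714,0.195,0.003,0,0,0],
  [0.714,0.195,0.003,0,0,0],
  [0.714,0.195,0.003,0,0,0],
])

```text
time_s: 9.3
tcp_pos: [0.4454, -0.015, 0.1897]
eef_rot: [179.8, -0.2, -87.5]
contact_force: [1.0, 0.4, -1.3]
gripper_width: 0.0457
```

```bash
python3 - <<'E'
from h import *
im,d,i=snap('wrist','w6');P=fcloud(d,i)
go([.4455,-.135,.11],-87.5)
for lo,hi in((.002,.008),(.041,.049)): clusters(P,(.446,-.137),lo,hi,.1)
clusters(P,(.446,-.015),.15,.26,.07)
cv2.imwrite('pics/w6c.png',cv2.resize(im[20:230,220:420],None,fx=2.8,fy=2.8,interpolation=cv2.INTER_CUBIC))
E
```

```text
t 9.35 pos [ 0.4456 -0.0147  0.1898] rot [ 1.798e+02 -1.600e-01 -8.746e+01] F [-0.6  0.2 -1.4] w 0.0457
move [0.5998, 0.0256, 0.4007, 0.0022, -0.0018, 0.0004] dist 0.1443509862003535
(0.002, 0.008) 2764 [array([ 0.4627, -0.1373]), array([0.1929, 0.1635]), np.float64(89.9649)] [ 0.4486 -0.1255  0.0055]
(0.002, 0.008) 18 [array([ 0.527 , -0.1034]), array([0.0227, 0.0257]), np.float64(21.5047)] [ 0.5268 -0.1022  0.0024]
(0.041, 0.049) 1988 [array([ 0.4476, -0.1344]), array([0.0765, 0.0959]), np.float64(2.4632)] [ 0.4477 -0.1333  0.0454]
(0.15, 0.26) 12945 [array([ 0.4474, -0.0323]), array([0.0786, 0.0618]), np.float64(2.6493)] [ 0.4476 -0.0384  0.2261]
(0.15, 0.26) 2070 [array([0.4453, 0.0145]), array([0.0617, 0.0176]), np.float64(2.5072)] [0.4453 0.0149 0.2229]
```

View pics/w6.png

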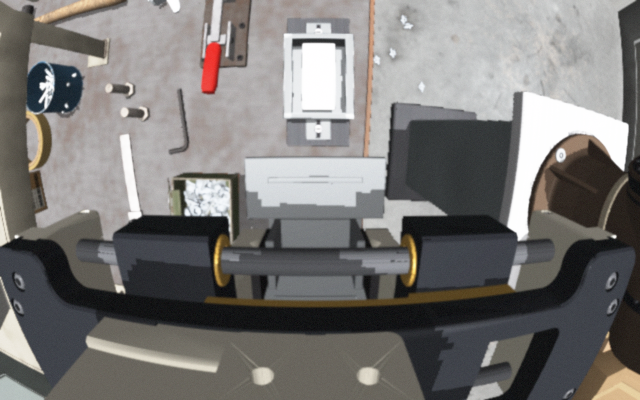

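View pics/w6c.png

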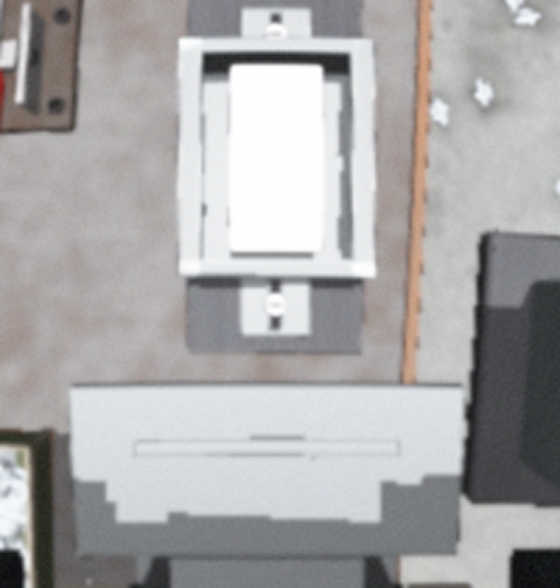

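```bash
python3 - <<'E'
from h import *
im,d,i=load('w6');P=fcloud(d,i)
q=P[160:200,255:375].reshape(-1,3);print(np.percentile(q[:,2],[1,5,25,50,75,95,99]).round(4))
A=np.c_[q[:,:2],np.ones(len(q))];m=abs(q[:,2]-np.median(q[:,2]))<.004;c,*_=np.linalg.lstsq(A[m],q[m,2],rcond=None);print('tilt deg',np.degrees(c[:2]))
Q=P.reshape(-1,3);s=Q[(abs(Q[:,2]-np.median(q[:,2]))<.003)&(np.hypot(Q[:,0]-.446,Q[:,1]+.03)<.07)&(Q[:,1]<-.025)]
print(cv2.minAreaRect(s[:,:2].astype(np.float32)),len(s))
# side edges of plate: per image row
for v in (170,180,190,200):
    row=[u for u in range(220,420) if abs(P[v,u,2]-np.median(q[:,2]))<.003]; print(v,P[v,row[0]],P[v,row[-1]])
for u in(260,300,340,375):
    col=[v for v in range(130,210) if abs(P[v,u,2]-np.median(q[:,2]))<.003]; print(u,P[col[0],u])
# rim edges
for v in (60,80,100):
    row=[u for u in range(270,370) if abs(P[v,u,2]-.0453)<.003]; r=np.array(row);sp=np.split(r,np.where(np.diff(r)>3)[0]+1);print('rim',v,[(P[v,x[0],:2].round(4),P[v,x[-1],:2].round(4)) for x in sp])
for u in (300,318,335):
    col=[u_ for u_ in range(20,150) if abs(P[u_,u,2]-.0453)<.003]; r=np.array(col);sp=np.split(r,np.where(np.diff(r)>3)[0]+1);print('rimc',u,[(P[x[0],u,:2].round(4),P[x[-1],u,:2].round(4)) for x in sp])
E
```

```text
[0.2213 0.2218 0.2224 0.2229 0.2233 0.2241 0.2248]
tilt deg [-0.15772513 -0.14890164]
((0.44772738218307495, -0.04373186081647873), (0.07660471647977829, 0.03911425545811653), 2.467576503753662) 9236
170 [ 0.48534236 -0.05453595  0.22394444] [ 0.41126057 -0.0574086   0.22205022]
180 [ 0.48546269 -0.04903535  0.22341605] [ 0.41032289 -0.05205406  0.22242583]
190 [ 0.4860337  -0.04300077  0.2209799 ] [ 0.40981552 -0.04655066  0.22242352]
200 [ 0.48507154 -0.03791391  0.22303942] [ 0.41021253 -0.04073187  0.22163489]
260 [ 0.47774045 -0.06138336  0.22140506]
300 [ 0.45647894 -0.0625319   0.2207339 ]
340 [ 0.43541268 -0.06354361  0.22147311]
375 [ 0.41683451 -0.06415215  0.22248092]
rim 60 [(array([ 0.4863, -0.1495]), array([ 0.4777, -0.1499])), (array([ 0.4193, -0.1526]), array([ 0.4104, -0.1535]))]
rim 80 [(array([ 0.4843, -0.127 ]), array([ 0.4766, -0.127 ])), (array([ 0.4174, -0.1299]), array([ 0.4096, -0.1306]))]
rim 100 [(array([ 0.4845, -0.1049]), array([ 0.4757, -0.105 ])), (array([ 0.4175, -0.1076]), array([ 0.4088, -0.1082]))]
rimc 300 [(array([ 0.4693, -0.18  ]), array([ 0.4693, -0.1761])), (array([ 0.4654, -0.091 ]), array([ 0.4652, -0.0867]))]
rimc 318 [(array([ 0.4498, -0.181 ]), array([ 0.4496, -0.1767])), (array([ 0.446 , -0.0918]), array([ 0.4458, -0.0875]))]
rimc 335 [(array([ 0.4313, -0.1819]), array([ 0.431 , -0.1778])), (array([ 0.4276, -0.0928]), array([ 0.4274, -0.0884]))]
```

Seen from the wrist, the box_b rim centre is (0.4476, −0.1344) with yaw 2.5°. The held cover's centre is about (0.4464, −0.0153) with the same yaw, and it is level. So the TCP target is about (0.4468, −0.1338).

```bash
python3 - <<'E'
from h import *
go([.4468,-.1338,.05],-87.5)
E
```

```text
t 9.35 pos [ 0.4456 -0.0147  0.1898] rot [ 1.798e+02 -1.600e-01 -8.746e+01] F [-0.6  0.2 -1.4] w 0.0457
move [0.5932, 0.0178, 0.7006, 0.0022, -0.0018, 0.0004] dist 0.1836425153823012
```

apply_moves([
  [0.17,0.005,0.05,0.002,-0.002,0],
  [0.36,0.011,0.15,0.002,-0.002,0],
  [0.52,0.016,0.3,0.002,-0.002,0],
  [0.5932,0.0178,0.45,0.002,-0.002,0],
  [0.5932,0.0178,0.58,0.002,-0.002,0],
  [0.5932,0.0178,0.66,0.002,-0.002,0],
  [0.5932,0.0178,0.7,0.002,-0.002,0],
  [0.5932,0.0178,0.7,0.002,-0.002,0],
])

```text
time_s: 10.35
tcp_pos: [0.4468, -0.1334, 0.0498]
eef_rot: [179.9, 0.0, -87.4]
contact_force: [0.2, 0.4, -1.0]
gripper_width: 0.0459
```

```bash
python3 - <<'E'
from h import *
im,d,i=snap('side','si7')
cv2.imwrite('pics/si7c.png',cv2.resize(im[160:310,250:390],None,fx=4,fy=4,interpolation=cv2.INTER_CUBIC))
im,d,i=snap('wrist','w7')
go([.4468,-.1338,.034],-87.5)
E
```

```text
t 10.45 pos [ 0.4475 -0.1335  0.0507] rot [-1.7997e+02  1.0000e-02 -8.7420e+01] F [-0.1 -0.  -0.7] w 0.0457
move [0.0014, 0.0034, 0.0833, -0.0003, 0.0001, 0.0009] dist 0.01667687882254732
```

View pics/si7c.png

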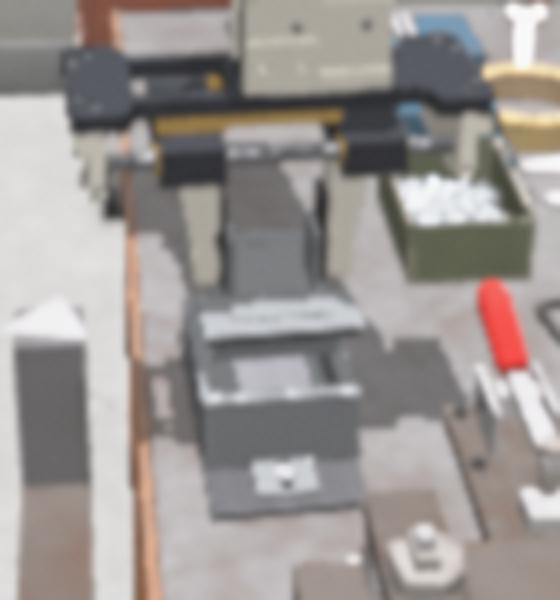

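View pics/w7.png

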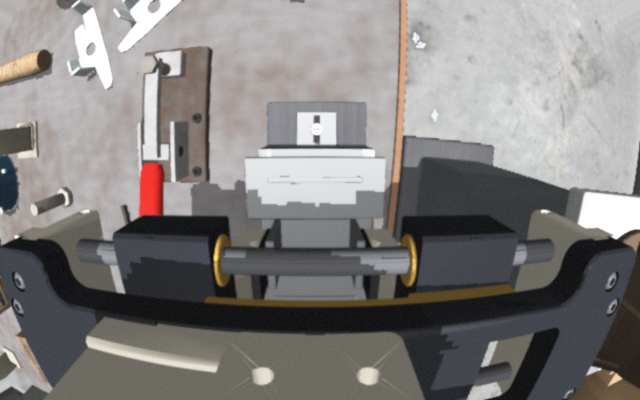

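In the side crop the cover hovers over the opening, with the plate edge near row 315 and the front rim near row 390. The parallax fits a cover about 25 mm above the rim. I'll descend slowly and watch the force.

apply_moves([
  [0,0.001,0.03,0,0,0],
  [0,0.002,0.055,0,0,0],
  [0,0.002,0.075,0,0,0],
  [0,0.002,0.083,0,0,0],
])

```text
time_s: 10.95
tcp_pos: [0.4468, -0.1336, 0.0337]
eef_rot: [180.0, 0.0, -87.4]
contact_force: [-0.6, 0.7, -1.4]
gripper_width: 0.046
```

apply_moves([
  [0,0,0.005,0,0,0],
  [0,0,0.01,0,0,0],
  [0,0,0.015,0,0,0],
  [0,0,0.02,0,0,0],
])

```text
time_s: 11.45
tcp_pos: [0.4469, -0.1336, 0.0298]
eef_rot: [-180.0, 0.0, -87.4]
contact_force: [-0.0, -1.0, -1.4]
gripper_width: 0.0455
```

The foot has passed rim level (cover origin ≈0.059) with no contact force, so it's in the opening. I'll keep going down.

apply_moves([
  [0,0,0.006,0,0,0],
  [0,0,0.012,0,0,0],
  [0,0,0.018,0,0,0],
  [0,0,0.024,0,0,0],
])

```text
time_s: 11.95
tcp_pos: [0.447, -0.1336, 0.0249]
eef_rot: [-180.0, 0.0, -87.4]
contact_force: [-0.5, -0.9, -0.1]
gripper_width: 0.0456
```

apply_moves([
  [0,0,0.006,0,0,0],
  [0,0,0.012,0,0,0],
  [0,0,0.018,0,0,0],
  [0,0,0.024,0,0,0],
])

```text
time_s: 12.45
tcp_pos: [0.4471, -0.1336, 0.0204]
eef_rot: [-180.0, 0.0, -87.4]
contact_force: [-2.5, 0.9, 7.2]
gripper_width: 0.046
```

apply_moves([
  [0,0,0.005,0,0,0],
  [0,0,0.01,0,0,0],
  [0,0,0.015,0,0,0],
  [0,0,0.017,0,0,0],
  [0,0,0.017,0,0,0],
])

```text
time_s: 13.08
tcp_pos: [0.4471, -0.1337, 0.0175]
eef_rot: [-180.0, -0.0, -87.4]
contact_force: [-2.9, 1.3, 11.8]
gripper_width: 0.0459
```

Spring force is 11.8 N at a cover height of about 46.5 mm, just below the latch height. I'll release the tabs here.

apply_moves([
  [0,0,0,0,0,0],
  [0,0,0,0,0,0],
  [0,0,0,0,0,0],
  [0,0,0,0,0,0],
  [0,0,0,0,0,0],
  [0,0,0,0,0,0],
], hand=-1)

```text
time_s: 13.82
tcp_pos: [0.4471, -0.1337, 0.0175]
eef_rot: [-180.0, -0.0, -87.4]
contact_force: [0.5, -0.1, 0.2]
gripper_width: 0.0871
```

apply_moves([
  [0,0,-0.05,0,0,0],
  [0,0,-0.15,0,0,0],
  [0,0,-0.28,0,0,0],
  [0,0,-0.4,0,0,0],
  [0,0,-0.4,0,0,0],
])

```text
time_s: 14.45
tcp_pos: [0.4487, -0.1336, 0.0999]
eef_rot: [-179.7, -0.0, -87.4]
contact_force: [0.8, 0.4, -0.9]
gripper_width: 0.0874
```

```bash
python3 - <<'E'
from h import *
im,d,i=snap('wrist','w8');P=fcloud(d,i)
go([.4468,-.1338,.05],-87.5)
clusters(P,(.447,-.134),.046,.066,.09);clusters(P,(.447,-.134),.07,.1,.06)
q=P.reshape(-1,3);q=q[(abs(q[:,0]-.447)<.03)&(abs(q[:,1]+.165)<.012)&(q[:,2]>.04)];print(np.percentile(q[:,2],[5,50,95]),len(q))
im,d,i=snap('side','si8');P=cloud(d,i);clusters(P,(.447,-.134),.046,.066,.09)
cv2.imwrite('pics/si8c.png',cv2.resize(im[160:310,250:390],None,fx=4,fy=4,interpolation=cv2.INTER_CUBIC))
E
```

```text
t 14.5 pos [ 0.4477 -0.1336  0.0986] rot [-179.82    0.    -87.39] F [-0.6 -0.6 -0.1] w 0.0877
move [0.001, 0.0055, 0.2432, -0.002, 0.0, 0.0012] dist 0.048658703253281324
(0.046, 0.066) 8188 [array([ 0.4483, -0.1402]), array([0.077 , 0.0846]), np.float64(2.5998)] [ 0.4484 -0.1431  0.056 ]
(0.07, 0.1) 319 [array([ 0.4242, -0.1348]), array([0.0053, 0.0267]), np.float64(2.6425)] [ 0.4251 -0.1362  0.0834]
(0.07, 0.1) 298 [array([ 0.4701, -0.1331]), array([0.0048, 0.0255]), np.float64(1.1936)] [ 0.4699 -0.1344  0.0845]
[0.05634599 0.23831706 0.25124976] 23783
(0.046, 0.066) 1018 [array([ 0.4469, -0.1348]), array([0.0766, 0.0994]), np.float64(2.426)] [ 0.4438 -0.1461  0.0559]
(0.046, 0.066) 43 [array([ 0.4817, -0.1067]), array([0.0443, 0.0082]), np.float64(83.7913)] [ 0.4803 -0.1121  0.0529]
```

View pics/si8c.png

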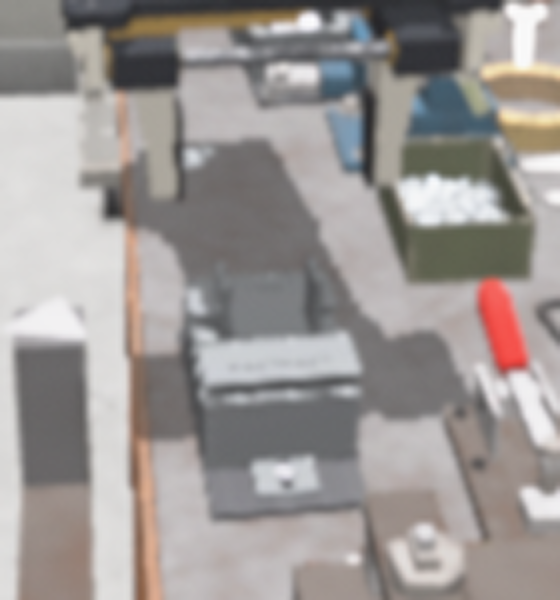

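View pics/w8.png

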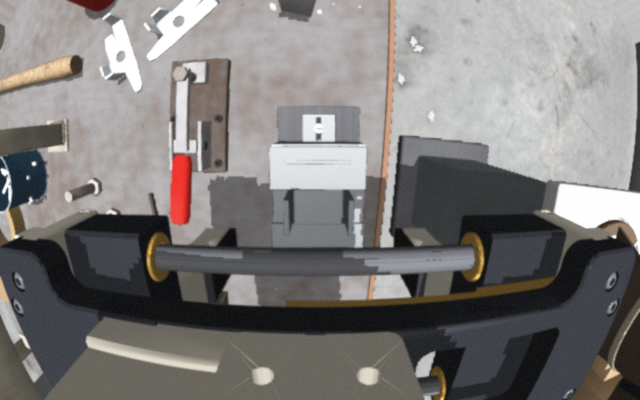

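The plate top is at z≈0.0565, so the cover has popped up about 4–5 mm, with the tabs partly in as predicted. It needs a press at its middle. I'll shut the fingers and turn 90° so that their narrow side fits between the tabs.

apply_moves([
  [0,0,0,0,0,-0.1],
  [0,0,0,0,0,-0.2],
  [0,0,0,0,0,-0.3],
  [0,0,0,0,0,-0.4],
  [0,0,0,0,0,-0.5],
  [0,0,0,0,0,-0.6],
  [0,0,0,0,0,-0.7],
  [0,0,0,0,0,-0.8],
  [0,0,0,0,0,-0.9],
  [0,0,0,0,0,-1],
  [0,0,0,0,0,-1],
], hand=1, grip_force=10)

```text
time_s: 15.92
tcp_pos: [0.4464, -0.1336, 0.097]
eef_rot: [-180.0, 0.0, 2.5]
contact_force: [-0.1, -0.3, -0.0]
gripper_width: 0.0006
```

```bash
python3 - <<'E'
from h import *
im,d,i=snap('side','si9');P=cloud(d,i);clusters(P,(.447,-.134),.1,.15,.07)
im,d,i=snap('wrist','w9');P=fcloud(d,i)
clusters(P,(.447,-.134),.046,.066,.09);clusters(P,(.447,-.134),.07,.1,.06)
go([.4474,-.1342,.035],2.5)
E
```

```text
(0.1, 0.15) 83 [array([ 0.4459, -0.1488]), array([0.0102, 0.0234]), np.float64(73.1545)] [ 0.4464 -0.1487  0.1431]
(0.046, 0.066) 6384 [array([ 0.456 , -0.1329]), array([0.0602, 0.0968]), np.float64(2.5247)] [ 0.461  -0.1328  0.056 ]
(0.07, 0.1) 25 [array([ 0.4265, -0.1343]), array([0.0014, 0.0016]), np.float64(9.1831)] [ 0.4265 -0.1343  0.079 ]
(0.07, 0.1) 340 [array([ 0.4706, -0.1325]), array([0.0045, 0.0259]), np.float64(2.6055)] [ 0.4711 -0.1327  0.0833]
t 16.025 pos [ 0.4466 -0.1336  0.0973] rot [-1.7999e+02 -2.0000e-02  2.3900e+00] F [-0.4 -0.2 -0.1] w 0.0005
move [0.0036, 0.0032, 0.3116, -0.0001, -0.0002, -0.0013] dist 0.0623209250426752
```

View pics/w9.png

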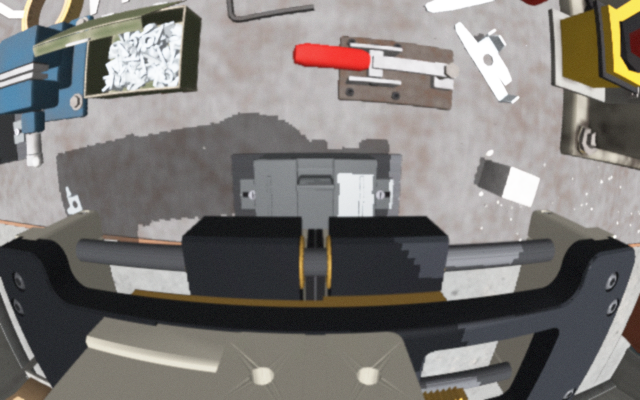

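The fingers are shut (at about x 316 px) and line up with the tabs, with the gauge block at (510,180) well clear. I'll descend and press in the middle.

apply_moves([
  [0.002,0.003,0.1,0,0,0],
  [0.003,0.003,0.2,0,0,0],
  [0.003,0.003,0.27,0,0,0],
  [0.003,0.003,0.31,0,0,0],
  [0.003,0.003,0.33,0,0,0],
  [0.003,0.003,0.34,0,0,0],
])

```text
time_s: 16.77
tcp_pos: [0.4475, -0.1342, 0.0294]
eef_rot: [-180.0, -0.0, 2.4]
contact_force: [0.3, -0.3, 0.1]
gripper_width: 0.0005
```

apply_moves([
  [0,0,0.01,0,0,0],
  [0,0,0.02,0,0,0],
  [0,0,0.03,0,0,0],
  [0,0,0.04,0,0,0],
  [0,0,0.05,0,0,0],
  [0,0,0.05,0,0,0],
])

```text
time_s: 17.52
tcp_pos: [0.4477, -0.1342, 0.0196]
eef_rot: [180.0, -0.0, 2.4]
contact_force: [-1.6, 0.5, 3.0]
gripper_width: 0.0005
```

Contact at tip z≈0.0575. I'll press on in small steps.

apply_moves([
  [0,0,0.005,0,0,0],
  [0,0,0.01,0,0,0],
  [0,0,0.015,0,0,0],
  [0,0,0.02,0,0,0],
])

```text
time_s: 18.02
tcp_pos: [0.4478, -0.1342, 0.0162]
eef_rot: [180.0, -0.1, 2.4]
contact_force: [-2.7, 1.9, 9.7]
gripper_width: 0.0005
```

apply_moves([
  [0,0,0.004,0,0,0],
  [0,0,0.008,0,0,0],
  [0,0,0.01,0,0,0],
  [0,0,0.01,0,0,0],
])

```text
time_s: 18.52
tcp_pos: [0.4479, -0.1343, 0.0148]
eef_rot: [180.0, -0.1, 2.4]
contact_force: [-3.7, 2.5, 10.7]
gripper_width: 0.0004
```

apply_moves([
  [0,0,0.004,0,0,0],
  [0,0,0.008,0,0,0],
  [0,0,0.011,0,0,0],
  [0,0,0.011,0,0,0],
])

```text
time_s: 19.02
tcp_pos: [0.448, -0.1343, 0.0139]
eef_rot: [180.0, -0.1, 2.5]
contact_force: [-7.4, 3.4, 20.1]
gripper_width: 0.0006
```

apply_moves([
  [0,0,0.003,0,0,0],
  [0,0,0.006,0,0,0],
  [0,0,0.006,0,0,0],
])

```text
time_s: 19.4
tcp_pos: [0.4481, -0.1343, 0.0139]
eef_rot: [179.9, -0.1, 2.5]
contact_force: [-7.5, 3.6, 19.2]
gripper_width: 0.0004
```

apply_moves([
  [-0.002,-0.001,0.007,0,0,0],
  [-0.002,-0.001,0.009,0,0,0],
  [-0.002,-0.001,0.009,0,0,0],
])

```text
time_s: 19.77
tcp_pos: [0.4481, -0.1343, 0.0138]
eef_rot: [179.9, -0.2, 2.5]
contact_force: [-6.8, 3.0, 25.5]
gripper_width: 0.0007
```

```bash
python3 - <<'E'
from h import *
im,d,i=snap('wrist','w10');P=fcloud(d,i)
clusters(P,(.447,-.134),.046,.066,.09);clusters(P,(.447,-.134),.072,.1,.06)
q=P.reshape(-1,3);q=q[(abs(q[:,0]-.465)<.01)&(abs(q[:,1]+.165)<.01)&(q[:,2]>.04)&(q[:,2]<.1)];print(np.percentile(q[:,2],[5,50,95]),len(q))
im,d,i=load('w9');P=fcloud(d,i)
q=P.reshape(-1,3);q=q[(abs(q[:,0]-.465)<.01)&(abs(q[:,1]+.165)<.01)&(q[:,2]>.04)&(q[:,2]<.1)];print('before',np.percentile(q[:,2],[5,50,95]),len(q))
go([.4474,-.1342,.035],2.5)
E
```

```text
(0.046, 0.066) 5756 [array([ 0.4671, -0.1326]), array([0.0388, 0.0969]), np.float64(2.7534)] [ 0.4751 -0.1329  0.0502]
(0.072, 0.1) 507 [array([ 0.4509, -0.1339]), array([0.0168, 0.0083]), np.float64(3.6406)] [ 0.4497 -0.1339  0.0936]
(0.072, 0.1) 575 [array([ 0.4745, -0.1327]), array([0.0051, 0.0256]), np.float64(4.7384)] [ 0.4752 -0.1326  0.0777]
[0.04843085 0.04946455 0.05073239] 501
before [0.05512013 0.05631295 0.05750407] 636
t 19.825 pos [ 0.4481 -0.1343  0.0138] rot [179.91  -0.19   2.54] F [-7.7  3.6 24.4] w 0.0008
move [-0.0033, -0.0006, -0.1061, 0.001, -0.0021, 0.0004] dist 0.021225947148089057
```

The plate top is at 0.0495, so the cover is at the hard stop (origin 45.5 mm), and the +x tab has sprung out from 0.4706 to 0.4745. I'll back off and check.

apply_moves([
  [0,0,-0.01,0,0,0],
  [0,0,-0.03,0,0,0],
  [0,0,-0.08,0,0,0],
  [0,0,-0.2,0,0,0],
  [0,0,-0.4,0,0,0],
  [-0.15,0,-0.6,0,0,0],
  [-0.3,0,-0.8,0,0,0],
  [-0.35,0,-0.8,0,0,0],
  [-0.35,0,-0.8,0,0,0],
])

```text
time_s: 20.95
tcp_pos: [0.3772, -0.1371, 0.1738]
eef_rot: [179.9, -0.3, 2.5]
contact_force: [0.4, 0.7, -1.0]
gripper_width: 0.0007
```

```bash
python3 - <<'E'
from h import *
im,d,i=snap('wrist','w11');P=fcloud(d,i)
clusters(P,(.447,-.134),.046,.066,.09);clusters(P,(.447,-.134),.07,.1,.06)
q=P.reshape(-1,3);q=q[(abs(q[:,0]-.447)<.03)&(abs(q[:,1]+.134)<.04)&(q[:,2]>.046)&(q[:,2]<.062)];print(np.percentile(q[:,2],[5,50,95]),len(q))
clusters(P,(.447,-.134),.002,.0075,.11)
cv2.imwrite('pics/w11c.png',cv2.resize(im[90:230,220:420],None,fx=3.8,fy=3.8,interpolation=cv2.INTER_CUBIC))
im,d,i=snap('side','si11');P=cloud(d,i);clusters(P,(.447,-.134),.046,.066,.09);clusters(P,(.447,-.134),.07,.1,.06,5)
q=P.reshape(-1,3);q=q[(abs(q[:,0]-.447)<.03)&(abs(q[:,1]+.165)<.012)&(q[:,2]>.046)&(q[:,2]<.062)];print(np.percentile(q[:,2],[5,50,95]),len(q))
go([0,0,0],0)
cv2.imwrite('pics/si11c.png',cv2.resize(im[160:310,250:390],None,fx=4,fy=4,interpolation=cv2.INTER_CUBIC))
snap('scene','sc11')
E
```

```text
(0.046, 0.066) 6104 [array([ 0.4479, -0.1335]), array([0.0767, 0.0967]), np.float64(2.3387)] [ 0.4481 -0.1334  0.0527]
(0.07, 0.1) 160 [array([ 0.4223, -0.1348]), array([0.0048, 0.025 ]), np.float64(2.4745)] [ 0.4226 -0.1346  0.0817]
(0.07, 0.1) 172 [array([ 0.4738, -0.1328]), array([0.0042, 0.0259]), np.float64(2.7903)] [ 0.4735 -0.1328  0.0816]
[0.05147429 0.05276749 0.05409971] 4046
(0.002, 0.0075) 2472 [array([ 0.4682, -0.1331]), array([0.2134, 0.175 ]), np.float64(89.8277)] [ 0.4532 -0.136   0.005 ]
(0.002, 0.0075) 50 [array([ 0.3914, -0.1161]), array([0.021 , 0.0619]), np.float64(1.1197)] [ 0.3891 -0.1176  0.0023]
(0.046, 0.066) 1027 [array([ 0.4465, -0.1347]), array([0.0768, 0.1005]), np.float64(2.5908)] [ 0.4461 -0.1441  0.053 ]
(0.07, 0.1) 32 [array([ 0.4214, -0.1362]), array([0.0248, 0.0039]), np.float64(85.5062)] [ 0.421  -0.1402  0.0796]
(0.07, 0.1) 37 [array([ 0.4734, -0.1345]), array([0.0054, 0.0282]), np.float64(2.1543)] [ 0.4723 -0.1351  0.0793]
[0.05265764 0.05390367 0.05516765] 214
t 21.05 pos [ 0.3776 -0.1372  0.173 ] rot [ 1.7991e+02 -1.3000e-01  2.5400e+00] F [ 0.   0.6 -0. ] w 0.0005
move [-1.8577, -0.7703, 0.8594, 0.001, -0.0015, 0.0283] dist 0.4373969313281064
```

View pics/w11c.png

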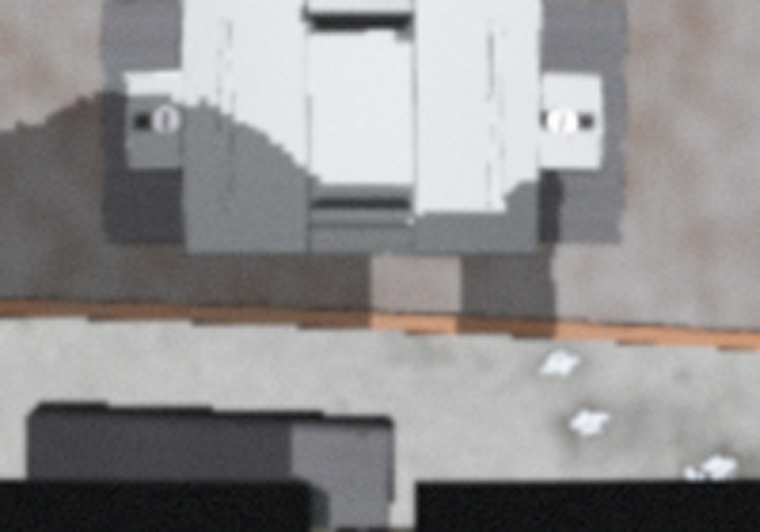

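View pics/si11c.png

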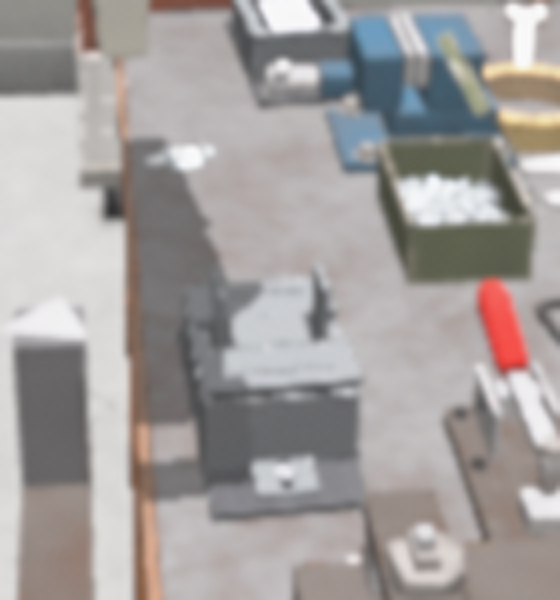

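View pics/sc11.png

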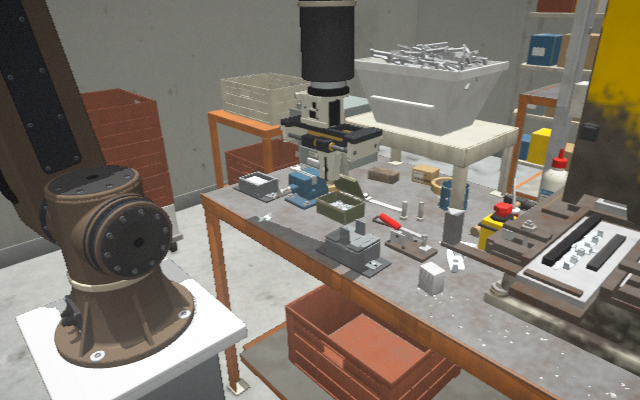

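The final views show the cover at the same height as when latched on box_a: plate top 0.0528 here and 0.0527 there. Tab spacing is 51.5 mm (51.3 mm when latched on box_a), yaw 2.3°, and the arm is clear. The gauge block (431,278) and zinc latch (455,260) haven't moved in the scene picture. I'll hand it in.

```bash
python3 - <<'E'
from h import *
print(r.close_job())
E
```

```text
the job is handed in; nothing more can be done
None
```

I moved the cover from box_a to box_b, where it now sits latched with both tabs sprung out. I handed the job in at about 21 s of the 67 s; the hand-in gives no verdict.

**How it went**
- **Tool length:** the first squeeze closed above the tabs without touching anything. Camera depth showed the real fingertips 38 mm behind the reported TCP, which disagrees with the interface text, so I allowed for that from then on.
- **Transfer:** I squeezed the tabs (opening 45.7 mm), lifted the cover off, and found box_b's rim with the wrist camera. The plug went into the opening with no contact force.
- **Latching:** I let go with the cover just below latch height, but it popped up about 4–5 mm. Pressing the middle of the plate with shut fingers, turned 90° to fit between the tabs, brought it to the hard stop, at most about 25 N, and it latched.

**Last checks**
- **Height:** plate top at 52.8 mm, the same as when it was latched on box_a (52.7 mm). That puts the cover's origin at about 48–49 mm; the side camera read about 1 mm higher for both boxes.
- **Tabs:** 51.5 mm apart centre to centre, against 51.3 mm when latched on box_a.
- **Position:** centred on the plastic box within about 1 mm, and turned about 2.3° against the box's 2.5°. I did not measure the offset from box_b's foot plate itself.
- **Surroundings:** the gripper is clear, and the gauge block and zinc latch looked unmoved by eye in the scene picture.

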